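Snap the finished clay ox off its painting stand

ROBOT

A 6-joint arm with a two-finger parallel gripper is mounted at the origin on the work surface. World frame = base frame: x ahead of the robot, y to its left, z up, the work surface at z = 0. Lengths are in m, angles in rad, forces in N, time in s.
With the tool pointing down it reaches from about 0.375 to 0.75 m from the base axis. Payload 9 kg.
Tool frame: the origin (TCP) lies on the centre line of the jaws, within the pads' length; the fingertips stand manip.tip_extent ahead of it and the grasp point (between the pads) lies 2 mm behind it (manip.tip_extent is the distance from the TCP to the fingertips, in m); z points along the fingers, y is the line along which they close (so a half turn about z gives the same grasp; the last joint's range is limited). The gripper opens to 85 mm and grips with 20 to 120 N. Pads are 22 mm wide; open, the fingers measure 114 mm over their backs; the gripper's body (76 mm by 85 mm) begins 54 mm behind the grasp point. The pads swing forward as they close: fully open they stand 13 mm farther back than shut.
Start: joints at [1.026, 0.104, 0.097, 1.564, 0, 1.353], TCP at [0.193, 0.568, 0.248] pointing down, gripper open.
Joint ranges: [-2.99, 2.99], [-0.84, 1.86], [-1.1, 1.16], [-1.84, 2.11], [-1.51, 1.56], [-3.14, 3.14]. Speed limits (rad/s): [2.22, 2.22, 2.57, 3.14, 3.14, 3.14].

INTERFACE

Orientations are given as a rotation vector (axis times angle).
In Python, from station import manip, eyes, get_obs gives the robot as it stands (manip), with the cameras (eyes) and the readings as plain functions.
- The arm moves only by the tool jog_arm, called after "Call:" by a JSON object that holds its "name" and its "arguments", one argument or row to a line. Schema: {"type":"object","properties":{"motion":{"type":"array","items":{"type":"array","items":{"type":"number"},"minItems":5,"maxItems":5},"minItems":1,"maxItems":5},"only":{"type":"string"},"quiet":{"type":"boolean"},"lines":{"type":"string"}},"required":["motion"],"additionalProperties":false}. motion is a list of rows, 1 to 5 of them, each of 5 numbers: the finger opening in m, then dx, dy, dz in shares of 0.4 m (1.0 is 0.4 m), then a turn about the tool's z in normalised numbers (1 is 2 pi rad); each row is the pose to reach, as a shift and turn from the pose commanded when the call began, along the tool's axes at that moment; what a row does not reach only later rows make up. A row lasts 1/10 s, in which the tool goes at most 0.05 m and 0.15 rad, less where a joint would pass 70% of its speed; a pose out of reach is approached as far as the arm can. The fingers move at their own pace and stop on an object; the grip force is fixed at half the most. Time passes only in rows, so rows that do not move let the fingers close. The tool returns the time, the measured TCP pose, the force, the opening and the grip force at its end. only (a regular expression) keeps the lines of the reply that match it, lines (a string "A,B") keeps lines A to B, and quiet returns only ok. A shift or turn number past 1, either way, is cut back to 1. Input that does not fit is refused with a message, and nothing moves.
- get_obs(): the state, without advancing time (a new reading comes with each control period).
- eyes.grab_frame(name): name is "side" or "top"; returns the picture (420x560x3 uint8, red, green, blue); there is no depth.
- eyes.camera_model(name): a dict with "vertical_fov" (degrees; the focal length in pixels is half the picture's height over the tangent of half this angle, whatever the lens; pixels are square), "cx", "cy" (the principal point, pixels), "pose" (4x4, takes a point from camera to world coordinates). Camera axes: x right, y up, looking along -z (the intrinsics and any distortion apply to the point x, -y, -z); pixel columns grow to the right and rows downward; lengths in m; the calibration is good to about 2 mm. A picture is of the moment at which its call begins. camera_model takes no time and is no camera call.
- manip.finish_job(): hands the job in; it is judged then, once.
The state is a dict: "clock": time; "joint_pos": joint angles; "joint_vel": joint speeds; "joint_efforts": joint torques, N m; "position": TCP position; "eef_rot": TCP orientation; "wrist_force": force on the tool from outside, world axes, zero at the start; "wrist_torque": the same for the moment, N m; "opening": finger opening in m; "gripper_force": force on a finger pad.
Only numpy, scipy, OpenCV 4.12 (cv2) and the standard library are available. Lean on these libraries where they do the work, as an engineer would, in place of code of your own. Each camera call takes 0.05 s, during which the arm holds its last target. There are 200 camera calls.

TASK

The painted ox, the figure with the two long horns, is finished. Pull it straight up off the stud of its painting stand, where it is snapped on, and set it down gently, upright on its feet, in the middle of the round terracotta drying tile. Do not drop it, and leave the round-eared tiger seated on its own stand.

Things in the scene. Friction and masses are not known exactly. Their poses are not given: they have to be found in the camera images.
- ox: black clay ox with painted dots and two upturned horns, 0.13-0.21 kg, looks along its -x (sizes in mm). Origin amid the feet at sole level. Above the legs a block, x -38 to 38, flat sides 40 apart (y +-20; grip here, at x = 0), 14 to 62 above the soles; head and horns reach x -71, y +-35, 93 high. A hollow in its belly is snapped over the stand's stud; it starts seated there, square with the stand
- ox_stand: the ox's painting stand, fixed: wooden disc, 100 mm in diameter, top 30 mm above the table, with an upright square stud (17 mm wide, 38 mm tall) in its centre, hidden in the ox. Two sprung balls in the stud hold the ox: a straight upward pull of 10 to 15 N frees it within 15 mm, and 30 mm of lift clears the stud. Origin at table level on its axis
- tiger: bystander: black clay tiger with the same body, dots and fit as the ox but a ball-shaped head, two small round ears and a raised tail (x -69 to 54 mm, 85 mm tall). Origin amid the feet at sole level. It sits on a second, identical stand, 30 mm above the table, and must stay there
- tile: the round drying tile of terracotta, 140 mm in diameter, 12 mm thick, fixed flat on the table. Origin at the centre of its underside; its top is 12 mm above that

How it is judged:
On the way:
1. the ox has been pulled up off its stand's snap stud (z of ox in the frame of ox_stand above 0.05 m), for 0.1 s.
At the end, for the whole second after the job is handed in: the ox stands upright (within 0.15 rad) and at rest on top of the drying tile, its origin within 25 mm of the tile's centre (any heading), and the tiger is still within 12 mm of where it sat (horizontal distance between ox and tile below 0.025 m and z of ox in the frame of tile between 0.008 and 0.016 m and angle between ox's own z axis and vertical below 0.15 rad and linear speed of ox below 0.02 m/s and distance of tiger from where it was at the start of the episode below 0.012 m); the robot touches nothing.
It fails at once if the tiger is moved from its seat (more than 12 mm) (distance of tiger from where it was at the start of the episode above 0.012 m).
It fails at once if the ox is dropped (falls free of the fingers at more than 0.45 m/s, about 10 mm) (contact force between the fingers and ox below 0.1 N and linear speed of ox above 0.45 m/s).
It also fails if it takes over 38 s, if anything falls off the work surface, if the arm or the gripper's body presses on something with over 40 N, if the wrist force passes 120 N, or if a joint passes its speed limit or range.

## Working session

There is one attempt and no reset: what is moved stays moved. The work goes in short steps, Python scripts to look and compute and a tool call to move; the robot and the scene stay as the last step left them, time stands still between calls to the robot, and variables do not carry over. Pictures are saved under pics/ and viewed, at most 10 in all, crops included, and the job is handed in when it is done.

```bash
ls; mkdir -p pics; python3 - <<'E'
from station import manip, eyes, get_obs
import cv2,numpy as np
for n in("top","side"):
    cv2.imwrite(f"pics/{n}0.png",eyes.grab_frame(n)[:,:,::-1]); m=eyes.camera_model(n); print(n,{k:(np.round(v,4).tolist() if not isinstance(v,str) else v) for k,v in m.items()})
o=get_obs();print(o["position"],o["eef_rot"],o["opening"],manip.tip_extent,o["clock"])
E
```

```text
pics
station.py
top {'vertical_fov': 45.8753, 'cx': 277.0379, 'cy': 206.571, 'pose': [[-0.004, 0.9956, -0.0934, 0.4327], [-1.0, -0.0044, -0.0044, 0.0204], [-0.0048, 0.0934, 0.9956, 1.1746], [0.0, 0.0, 0.0, 1.0]]}
side {'vertical_fov': 43.4956, 'cx': 276.9968, 'cy': 199.3579, 'pose': [[-0.9934, 0.0675, -0.0926, 0.4581], [-0.114, -0.5025, 0.8571, 0.9341], [0.0114, 0.862, 0.5068, 0.6142], [0.0, 0.0, 0.0, 1.0]]}
[0.19242582 0.56802153 0.2476096 ] [-5.10883451e-01 -3.09934001e+00  1.71397290e-03] 0.08567231020496083 0.017 0.1
```

View pics/top0.png

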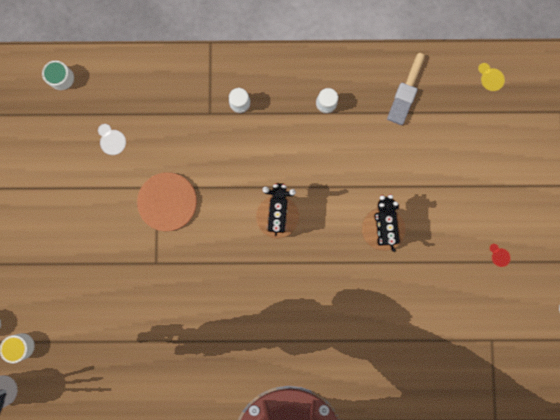

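View pics/side0.png

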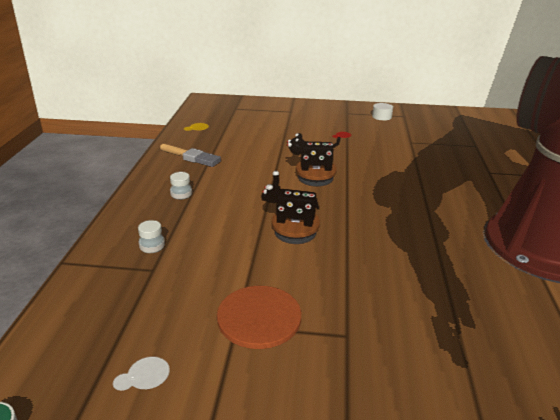

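The top view shows the ox, with white horn tips near (265,190) and (291,192) and its body near (278,212). The tiger is at (388,222) and the tile at (167,202). In the side view the ox is at (295,205), the tiger at (316,155) and the tile at (259,316). The ox looks along about world +x.

```bash
cat > h.py <<'E'
import cv2,numpy as np
from station import manip, eyes, get_obs
def ray(n,uv):
    m=eyes.camera_model(n); P=np.array(m["pose"]); f=210/np.tan(np.radians(m["vertical_fov"])/2)
    uv=np.atleast_2d(uv).astype(float)
    d=np.c_[(uv[:,0]-m["cx"])/f,-(uv[:,1]-m["cy"])/f,-np.ones(len(uv))]@P[:3,:3].T
    return P[:3,3],d
def plane(n,uv,z):
    c,d=ray(n,uv); return c+d*((z-c[2])/d[:,2])[:,None]
def big(mask):
    c,_=cv2.findContours(mask,cv2.RETR_EXTERNAL,cv2.CHAIN_APPROX_NONE); return max(c,key=cv2.contourArea)[:,0]
E
python3 - <<'E'
from h import *
for n,tb,ob in(("top",(125,160,85,85),(245,170,75,75)),("side",(205,275,110,85),(255,165,75,80))):
    im=cv2.imread(f"pics/{n}0.png")
    x,y,w,h=tb; hsv=cv2.cvtColor(im[y:y+h,x:x+w],cv2.COLOR_BGR2HSV)
    k=cv2.inRange(hsv,(0,120,110),(10,255,255)); c=big(k)+[x,y]
    p=plane(n,c,.012)[:,:2]; (a,r)=cv2.minEnclosingCircle(p.astype(np.float32)); print(n,"tile",a,r,p.mean(0),np.ptp(p,axis=0))
    x,y,w,h=ob; cr=im[y:y+h,x:x+w]
    k=(cr.max(2)<60).astype(np.uint8)*255
    cv2.imwrite(f"pics/{n}_ox.png",np.hstack([cv2.resize(cr,(400,400),interpolation=cv2.INTER_CUBIC),cv2.cvtColor(cv2.resize(k,(400,400),interpolation=0),cv2.COLOR_GRAY2BGR)]))
E
python3 -c "
import cv2,numpy as np
cv2.imwrite('pics/both.png',np.vstack([cv2.resize(cv2.imread(f'pics/{n}_ox.png'),(600,300)) for n in('top','side')]))"
```

```text
top tile (0.5559032559394836, 0.28505590558052063) 0.06954085826873779 [0.56691948 0.27916299] [0.13512563 0.13052485]
side tile (0.5551069378852844, 0.2909688353538513) 0.07366762310266495 [0.55432576 0.29369117] [0.13756022 0.14709656]
```

View pics/both.png

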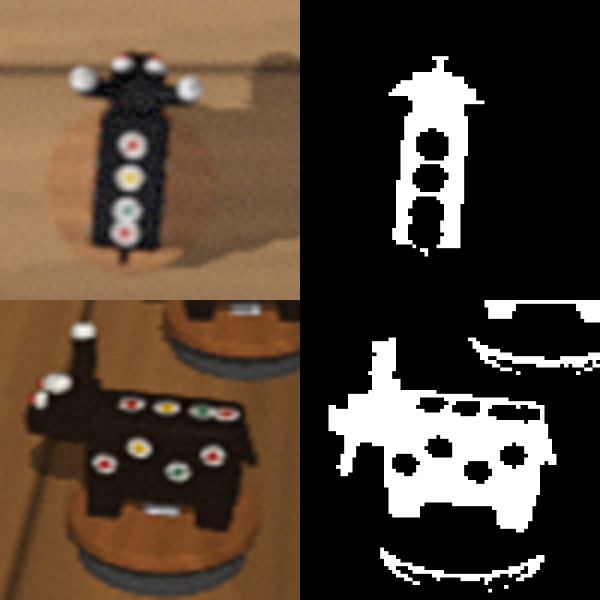

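The crop (4x) shows the ox's back with side edges at x 103–168 near the front and 92–160 at the rear. Its rear edge is at y≈243, and the stand disc spans x 47–212 with its bottom at y≈268. Two white horn tips confirm that this is the ox. The tile masks need a wider colour range.

```bash
python3 - <<'E'
from h import *
# tile
for n,tb in(("top",(125,160,85,85)),("side",(200,270,120,90))):
    im=cv2.imread(f"pics/{n}0.png"); x,y,w,h=tb; lab=cv2.cvtColor(im[y:y+h,x:x+w],cv2.COLOR_BGR2LAB)
    t,k=cv2.threshold(lab[:,:,1],0,255,cv2.THRESH_OTSU)
    k=cv2.morphologyEx(k,cv2.MORPH_CLOSE,np.ones((5,5),np.uint8))
    k=cv2.morphologyEx(k,cv2.MORPH_OPEN,np.ones((5,5),np.uint8))
    c=cv2.convexHull(big(k))[:,0]+[x,y]; e=cv2.fitEllipse(big(k)+[x,y])
    p=plane(n,c,.012)[:,:2]; print(n,"tile",t,p.min(0),p.max(0),(p.min(0)+p.max(0))/2,plane(n,e[0],.012),e)
# ox body: side edges per row in top view
im=cv2.imread("pics/top0.png").astype(int).max(2)
L=[];R=[]
for r in range(200,230):
    row=im[r,262:296]; d=np.where(row<60)[0]+262
    L.append((d[0],r));R.append((d[-1]+0,r))
L,R=plane("top",L,.092),plane("top",R,.092)
for s in(L,R): print(np.polyfit(s[:,0],s[:,1],1))
print("width",np.median(L[:,1]-R[:,1]))
M=(L+R)/2; print("mid fit",np.polyfit(M[:,0],M[:,1],1), M[0],M[-1])
g=lambda a:np.array(a)/4+[245,170]-.4
print("rear corners",plane("top",g([[92,245],[160,246],[126,238]]),.092),"shoulder",plane("top",g([[103,108],[168,108]]),.092))
s=plane("top",g([[47,186],[212,186],[130,270]]),.03); print("stand",s)
gs=lambda x,y:(x/4+255-.4,(y-300)/3.75+165-.4)
print("side: stand base near",plane("side",[gs(160,594)],0),"stand sides",plane("side",[gs(68,515),gs(258,515)],.03))
print("side: back rear corner near",plane("side",[gs(245,421)],.092),"rear far",plane("side",[gs(240,404)],.092),"front near",plane("side",[gs(88,413)],.092))
E
```

```text
top tile 142.0 [0.48768242 0.21643466] [0.62530562 0.35592438] [0.55649402 0.28617952] [[0.55525944 0.28652679 0.012     ]] ((166.3157196044922, 201.3697967529297), (57.781898498535156, 59.15301513671875), 56.376461029052734)
side tile 148.0 [0.48689607 0.21726071] [0.62535544 0.36515228] [0.55612575 0.2912065 ] [[0.5545634  0.29619253 0.012     ]] ((258.6763916015625, 316.7993469238281), (62.59853744506836, 83.8133544921875), 88.53072357177734)
[-0.09825762  0.09235613]
[-0.0893702   0.05398266]
width 0.032898029405978094
mid fit [-0.09381756  0.07317095] [0.54874014 0.02188317 0.092     ] [0.48513257 0.02760992 0.092     ]
rear corners [[0.48117398 0.04594746 0.092     ]
 [0.48047274 0.00887012 0.092     ]
 [0.48491342 0.02739121 0.092     ]] shoulder [[0.55632734 0.0397425  0.092     ]
 [0.55616528 0.00406989 0.092     ]]
stand [[ 0.51816828  0.07335954  0.03      ]
 [ 0.51775303 -0.02203079  0.03      ]
 [ 0.46946427  0.0255602   0.03      ]]
side: stand base near [[0.51520045 0.06343289 0.        ]] stand sides [[0.56532837 0.03794643 0.03      ]
 [0.469069   0.02518493 0.03      ]]
side: back rear corner near [[0.4784312  0.03115671 0.092     ]] rear far [[0.48184043 0.01336912 0.092     ]] front near [[0.55629912 0.03313188 0.092     ]]
```

```bash
python3 - <<'E'
from h import *
g=lambda x,y:(x/4+245-.4,y/4+170-.4)
gs=lambda x,y:(x/4+255-.4,(y-300)/3.75+165-.4)
T=[(132,145),(130,178),(127,211),(125,233),(83,80),(189,89)]; S=[(132,404),(167,408),(203,411),(227,413),(57,383),(83,331)]
def tri(a,b):
    c1,d1=ray("top",[a]);c2,d2=ray("side",[b]);d1=d1[0];d2=d2[0]
    s=np.linalg.lstsq(np.c_[d1,-d2],c2-c1,rcond=None)[0];p,q=c1+s[0]*d1,c2+s[1]*d2
    return (p+q)/2,np.linalg.norm(p-q)
for a,b in zip(T,S): print(*tri(g(*a),gs(*b)),plane("side",[gs(*b)],.092)[0][:2],plane("top",[g(*a)],.092)[0][:2])
# tiles check: centre of tile top-front edges etc
from scipy.spatial.transform import Rotation as Ro
o=get_obs(); print(Ro.from_rotvec(o["eef_rot"]).as_matrix().round(4))
E
```

```text
[0.53547646 0.02389708 0.09388901] 0.00039929443248172146 [0.5355552  0.02061993] [0.53585691 0.02390933]
[0.51762909 0.02507176 0.09343636] 2.598323912816671e-05 [0.5178064 0.0225631] [0.51772887 0.02507774]
[0.49956457 0.02677737 0.09395662] 5.232135298323684e-05 [0.49974689 0.02336254] [0.49965937 0.02678869]
[0.48757428 0.0279105  0.09430242] 9.396393980490891e-05 [0.48775211 0.02389352] [0.48764407 0.02792639]
[0.56911422 0.04998966 0.11840965] 0.001282708550568064 [0.57571638 0.00277779] [0.5718632  0.05069313]
[ 0.56347518 -0.00679636  0.11973467] 0.0005799583387265433 [ 0.56969745 -0.05962514] [ 0.56661386 -0.00752394]
[[-9.471e-01  3.210e-01 -6.000e-04]
 [ 3.210e-01  9.471e-01 -1.000e-03]
 [ 2.000e-04 -1.100e-03 -1.000e+00]]
```

The two views agree to better than 1 mm. The dots come out at z≈0.094, where 0.092 plus their thickness is expected. The ox's centre is (0.5185, 0.025), and its axis points along +x turned -0.092 rad. The tile's centre is (0.556, 0.2865). The shift to above the ox in tool axes is (-0.4835, -0.409), with a turn of -0.235.

Careful with the scale: shifts go in shares of 0.4 m and turns go in shares of 2 pi rad. That gives: -0.17 m / 0.4 = -0.425, -0.025 m / 0.4 = -0.0625.

Call:
{"name": "jog_arm", "arguments": {
  "motion": [
    [0.085, -0.075, -0.0625, 0, 0],
    [0.085, -0.1625, -0.1375, 0, 0],
    [0.085, -0.25, -0.2125, 0, 0],
    [0.085, -0.3375, -0.2875, 0, 0],
    [0.085, -0.425, -0.3625, 0, 0]
  ]
}}

```text
clock: 0.6
position: [0.3074, 0.3747, 0.2479]
eef_rot: [-0.51, -3.1, 0.0]
wrist_force: [0.5, 0.5, 0.8]
opening: 0.0846
gripper_force: 0.0
```

Call:
{"name": "jog_arm", "arguments": {
  "motion": [
    [0.085, -0.0875, -0.075, 0, 0],
    [0.085, -0.175, -0.15, 0, 0],
    [0.085, -0.2625, -0.225, 0, 0],
    [0.085, -0.35, -0.3, 0, 0],
    [0.085, -0.425, -0.3625, 0, 0]
  ]
}}

```text
clock: 1.1
position: [0.4222, 0.1824, 0.2481]
eef_rot: [0.512, 3.099, -0.0]
wrist_force: [1.0, 1.0, 0.2]
opening: 0.0848
gripper_force: 0.0
```

Call:
{"name": "jog_arm", "arguments": {
  "motion": [
    [0.085, -0.0875, -0.075, 0, -0.008],
    [0.085, -0.175, -0.15, 0, -0.0159],
    [0.085, -0.2625, -0.225, 0, -0.0239],
    [0.085, -0.3375, -0.2875, 0, -0.0318],
    [0.085, -0.3588, -0.2975, 0, -0.0374]
  ]
}}

```text
clock: 1.6
position: [0.5203, 0.0223, 0.2474]
eef_rot: [-0.147, -3.137, 0.001]
wrist_force: [-0.1, 1.1, -0.1]
opening: 0.085
gripper_force: 0.0
```

Call:
{"name": "jog_arm", "arguments": {
  "motion": [
    [0.085, 0, 0, 0, 0],
    [0.085, 0, 0, 0, 0]
  ]
}}

```text
clock: 1.8
position: [0.5188, 0.0261, 0.248]
eef_rot: [-0.146, -3.137, -0.001]
wrist_force: [0.2, 1.5, -0.5]
opening: 0.0849
gripper_force: 0.0
```

```bash
python3 -c "
from h import *
from scipy.spatial.transform import Rotation as Ro
o=get_obs();R=Ro.from_rotvec(o['eef_rot']).as_matrix();print(o['position'],R.round(4).tolist(),R.T@(np.array([.5185,.025,.071])-o['position']))"
```

```text
[0.51878232 0.02608399 0.2479837 ] [[-0.9957, 0.0928, -0.0009], [0.0928, 0.9957, 0.0005], [0.001, 0.0004, -1.0]] [ 1.14550207e-05 -1.17875038e-03  1.76983318e-01]
```

To row units: 0.15 m / 0.4 = 0.375, -0.001 m / 0.4 = -0.0025.

Call:
{"name": "jog_arm", "arguments": {
  "motion": [
    [0.085, 0, -0.0025, 0.1, 0],
    [0.085, 0, -0.0025, 0.2, 0],
    [0.085, 0, -0.0025, 0.275, 0],
    [0.085, 0, -0.0025, 0.35, 0],
    [0.085, 0, -0.0025, 0.375, 0]
  ]
}}

```text
clock: 2.3
position: [0.5168, 0.0263, 0.0953]
eef_rot: [-0.143, -3.134, -0.001]
wrist_force: [-2.2, 0.5, 0.4]
opening: 0.0849
gripper_force: 0.0
```

Call:
{"name": "jog_arm", "arguments": {
  "motion": [
    [0.085, 0, 0, 0.025, 0],
    [0.085, 0, 0, 0.05, 0],
    [0.085, 0, 0, 0.0675, 0],
    [0.085, 0, 0, 0.0675, 0],
    [0.085, 0, 0, 0.0675, 0]
  ]
}}

```text
clock: 2.8
position: [0.5195, 0.0246, 0.0719]
eef_rot: [0.144, 3.138, -0.0]
wrist_force: [0.5, 0.5, -0.9]
opening: 0.085
gripper_force: 0.0
```

```bash
python3 -c "
from h import *
for n in('top','side'): cv2.imwrite(f'pics/{n}1.png',eyes.grab_frame(n)[130:280,200:400,::-1])
cv2.imwrite('pics/b1.png',np.hstack([cv2.resize(cv2.imread(f'pics/{n}1.png'),(400,300)) for n in('top','side')]))"
```

```text
(no output)
```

View pics/b1.png

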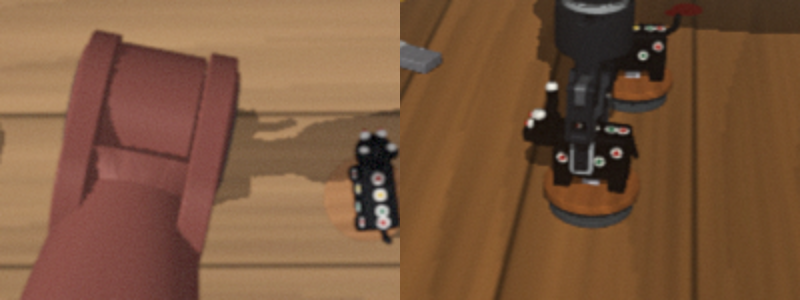

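The side view shows the near finger beside the ox's flank, between the horns and the rear (crop pixel 580,150), with no contact. The tiger is untouched. Closing now.

Call:
{"name": "jog_arm", "arguments": {
  "motion": [
    [0.07, 0, 0, 0, 0],
    [0.055, 0, 0, 0, 0],
    [0.045, 0, 0, 0, 0],
    [0.03, 0, 0, 0, 0],
    [0.02, 0, 0, 0, 0]
  ]
}}

```text
clock: 3.4
position: [0.5194, 0.0246, 0.0716]
eef_rot: [0.144, 3.138, -0.0]
wrist_force: [0.8, -1.1, 3.1]
opening: 0.0394
gripper_force: 60.8
```

Call:
{"name": "jog_arm", "arguments": {
  "motion": [
    [0.02, 0, 0, 0, 0],
    [0.02, 0, 0, 0, 0],
    [0.02, 0, 0, 0, 0],
    [0.02, 0, 0, 0, 0],
    [0.02, 0, 0, 0, 0]
  ]
}}

```text
clock: 3.9
position: [0.5194, 0.0247, 0.0716]
eef_rot: [0.144, 3.138, -0.0]
wrist_force: [-0.8, -0.3, 5.6]
opening: 0.0394
gripper_force: 60.9
```

Gripped at 39.4 mm, as expected. Now a slow pull straight up.

To row units: -0.015 m / 0.4 = -0.0375, -0.012 m / 0.4 = -0.03.

Call:
{"name": "jog_arm", "arguments": {
  "motion": [
    [0.02, 0, 0, -0.0075, 0],
    [0.02, 0, 0, -0.015, 0],
    [0.02, 0, 0, -0.0225, 0],
    [0.02, 0, 0, -0.03, 0],
    [0.02, 0, 0, -0.0375, 0]
  ]
}}

```text
clock: 4.4
position: [0.5191, 0.0248, 0.0869]
eef_rot: [-0.144, -3.138, -0.0]
wrist_force: [0.1, -1.1, -1.0]
opening: 0.0394
gripper_force: 65.2
```

Call:
{"name": "jog_arm", "arguments": {
  "motion": [
    [0.02, 0, 0, -0.0125, 0],
    [0.02, 0, 0, -0.025, 0],
    [0.02, 0, 0, -0.0375, 0],
    [0.02, 0, 0, -0.05, 0],
    [0.02, 0, 0, -0.0625, 0]
  ]
}}

```text
clock: 4.9
position: [0.5193, 0.0247, 0.112]
eef_rot: [0.144, 3.138, 0.0]
wrist_force: [-1.0, 0.1, -1.2]
opening: 0.0392
gripper_force: 65.2
```

Call:
{"name": "jog_arm", "arguments": {
  "motion": [
    [0.02, 0, 0, -0.0375, 0],
    [0.02, 0, 0, -0.075, 0],
    [0.02, 0, 0, -0.1125, 0],
    [0.02, 0, 0, -0.15, 0],
    [0.02, 0, 0, -0.15, 0]
  ]
}}

```text
clock: 5.4
position: [0.5205, 0.0245, 0.1744]
eef_rot: [0.144, 3.134, -0.001]
wrist_force: [1.0, -0.4, -1.3]
opening: 0.0393
gripper_force: 65.3
```

```bash
python3 -c "
from h import *
cv2.imwrite('pics/s2.png',cv2.resize(eyes.grab_frame('side')[60:280,180:440,::-1],(520,440)))
from scipy.spatial.transform import Rotation as Ro
o=get_obs();R=Ro.from_rotvec(o['eef_rot']).as_matrix();print(o['position'],R.round(4).tolist(),R.T@(np.array([.556,.2865,0])-np.array([.5185,.025,0])))"
```

```text
[0.51997967 0.02453257 0.17279156] [[-0.9958, 0.0917, 0.0024], [0.0917, 0.9958, -0.0004], [-0.0024, -0.0002, -1.0]] [-1.33697553e-02  2.63836595e-01 -2.29644779e-05]
```

View pics/s2.png

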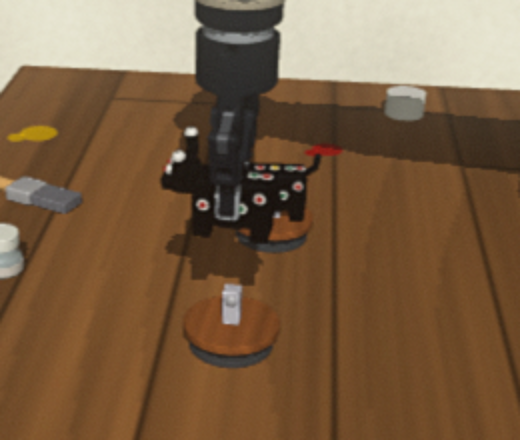

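The ox is off its stud and level, held at crop (245,195). The bare stand is at (232,325), and the tiger, behind the ox, still sits on its stand. I move sideways over the tile.

To row units: 0.11 m / 0.4 = 0.275, 0.035 m / 0.4 = 0.0875.

Call:
{"name": "jog_arm", "arguments": {
  "motion": [
    [0.02, 0, 0.0375, 0, 0],
    [0.02, -0.005, 0.0875, 0, 0],
    [0.02, -0.01, 0.15, 0, 0],
    [0.02, -0.0125, 0.2125, 0, 0],
    [0.02, -0.015, 0.275, 0, 0]
  ]
}}

```text
clock: 5.95
position: [0.5346, 0.1355, 0.1702]
eef_rot: [-0.144, -3.137, -0.0]
wrist_force: [0.5, 0.0, -1.6]
opening: 0.0395
gripper_force: 65.3
```

Call:
{"name": "jog_arm", "arguments": {
  "motion": [
    [0.02, -0.0025, 0.075, 0, 0],
    [0.02, -0.0075, 0.15, 0, 0],
    [0.02, -0.0125, 0.225, 0, 0],
    [0.02, -0.015, 0.2875, 0, 0],
    [0.02, -0.0175, 0.3375, 0, 0]
  ]
}}

```text
clock: 6.45
position: [0.5536, 0.2698, 0.17]
eef_rot: [-0.142, -3.137, 0.0]
wrist_force: [-0.0, -0.0, -1.1]
opening: 0.0392
gripper_force: 65.3
```

Call:
{"name": "jog_arm", "arguments": {
  "motion": [
    [0.02, 0, 0.025, 0, 0],
    [0.02, 0, 0.0375, 0, 0],
    [0.02, 0, 0.0475, 0, 0],
    [0.02, 0, 0.0475, 0, 0],
    [0.02, 0, 0.0475, 0, 0]
  ]
}}

```text
clock: 6.95
position: [0.5564, 0.2858, 0.1714]
eef_rot: [0.145, 3.138, -0.0]
wrist_force: [0.5, 1.0, -1.3]
opening: 0.0393
gripper_force: 65.3
```

Call:
{"name": "jog_arm", "arguments": {
  "motion": [
    [0.02, 0, 0, 0.05, 0],
    [0.02, 0, 0, 0.1, 0],
    [0.02, 0, 0, 0.15, 0],
    [0.02, 0, 0, 0.1875, 0],
    [0.02, 0, 0, 0.2125, 0]
  ]
}}

```text
clock: 7.45
position: [0.5559, 0.2858, 0.0851]
eef_rot: [-0.145, -3.137, 0.0]
wrist_force: [-0.2, 0.3, -1.4]
opening: 0.0389
gripper_force: 65.3
```

Call:
{"name": "jog_arm", "arguments": {
  "motion": [
    [0.02, 0, 0, 0.02, 0],
    [0.02, 0, 0, 0.035, 0],
    [0.02, 0, 0, 0.045, 0],
    [0.02, 0, 0, 0.05, 0],
    [0.02, 0, 0, 0.05, 0]
  ]
}}

```text
clock: 7.95
position: [0.5564, 0.2865, 0.0665]
eef_rot: [0.144, 3.138, 0.0]
wrist_force: [-0.2, -0.1, -1.7]
opening: 0.0394
gripper_force: 65.3
```

```bash
python3 -c "
from h import *
cv2.imwrite('pics/s3.png',cv2.resize(eyes.grab_frame('side')[200:400,150:410,::-1],(780,600)))
print(get_obs()['position'])"
```

```text
[0.55644159 0.28650446 0.06661598]
```

View pics/s3.png

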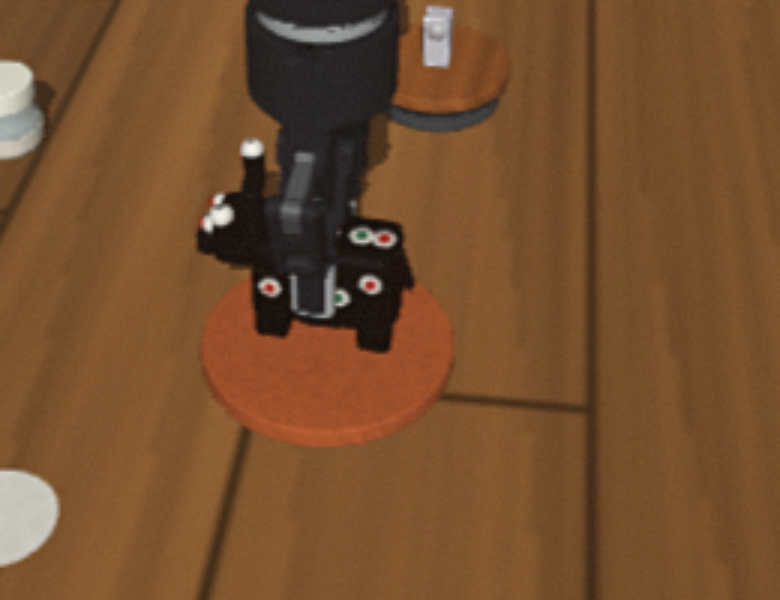

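The ox hangs level over the tile, with its feet at crop (272,330) and (375,345), 13 mm too high as planned. I lower it gently to contact.

To row units: 0.01 m / 0.4 = 0.025, 0.009 m / 0.4 = 0.0225.

Call:
{"name": "jog_arm", "arguments": {
  "motion": [
    [0.02, 0, 0, 0.0075, 0],
    [0.02, 0, 0, 0.015, 0],
    [0.02, 0, 0, 0.0225, 0],
    [0.02, 0, 0, 0.025, 0],
    [0.02, 0, 0, 0.025, 0]
  ]
}}

```text
clock: 8.5
position: [0.5561, 0.2864, 0.056]
eef_rot: [-0.144, -3.138, 0.0]
wrist_force: [0.1, 0.2, -1.4]
opening: 0.0394
gripper_force: 65.3
```

Call:
{"name": "jog_arm", "arguments": {
  "motion": [
    [0.02, 0, 0, 0.0025, 0],
    [0.02, 0, 0, 0.0025, 0],
    [0.02, 0, 0, 0.005, 0],
    [0.02, 0, 0, 0.005, 0],
    [0.02, 0, 0, 0.005, 0]
  ]
}}

```text
clock: 9.0
position: [0.5563, 0.2864, 0.0543]
eef_rot: [0.144, 3.138, 0.0]
wrist_force: [-0.7, 0.3, -2.1]
opening: 0.0399
gripper_force: 65.3
```

To row units: 0.001 m / 0.4 = 0.0025.

Call:
{"name": "jog_arm", "arguments": {
  "motion": [
    [0.02, 0, 0, 0.0025, 0],
    [0.02, 0, 0, 0.0025, 0],
    [0.02, 0, 0, 0.0025, 0]
  ]
}}

```text
clock: 9.3
position: [0.5565, 0.2865, 0.0537]
eef_rot: [0.144, 3.138, 0.0]
wrist_force: [-1.2, -0.9, 2.3]
opening: 0.0395
gripper_force: 65.6
```

Call:
{"name": "jog_arm", "arguments": {
  "motion": [
    [0.02, 0, 0, 0.0025, 0],
    [0.02, 0, 0, 0.0025, 0],
    [0.02, 0, 0, 0.0025, 0]
  ]
}}

```text
clock: 9.6
position: [0.5565, 0.2865, 0.0536]
eef_rot: [0.144, 3.138, 0.0]
wrist_force: [-5.6, -2.4, 11.3]
opening: 0.0395
gripper_force: 66.8
```

Contact came at z=0.0536, as predicted. I ease off by half a millimetre, release and then retreat.

To row units: -0.0007 m / 0.4 = -0.0018.

Call:
{"name": "jog_arm", "arguments": {
  "motion": [
    [0.02, 0, 0, -0.0018, 0],
    [0.02, 0, 0, -0.0018, 0]
  ]
}}

```text
clock: 9.8
position: [0.5565, 0.2865, 0.0536]
eef_rot: [0.144, 3.138, 0.0]
wrist_force: [-4.4, -0.8, 6.9]
opening: 0.0394
gripper_force: 66.1
```

Call:
{"name": "jog_arm", "arguments": {
  "motion": [
    [0.045, 0, 0, 0, 0],
    [0.05, 0, 0, 0, 0],
    [0.06, 0, 0, 0, 0],
    [0.075, 0, 0, 0, 0],
    [0.085, 0, 0, 0, 0]
  ]
}}

```text
clock: 10.3
position: [0.5563, 0.2864, 0.0529]
eef_rot: [-0.144, -3.138, -0.0]
wrist_force: [0.3, 0.6, -1.0]
opening: 0.0845
gripper_force: 0.0
```

Call:
{"name": "jog_arm", "arguments": {
  "motion": [
    [0.085, 0, 0, 0, 0],
    [0.085, 0, 0, 0, 0],
    [0.085, 0, 0, 0, 0],
    [0.085, 0, 0, 0, 0]
  ]
}}

```text
clock: 10.7
position: [0.5563, 0.2864, 0.053]
eef_rot: [0.144, 3.138, 0.0]
wrist_force: [0.7, 0.3, 0.1]
opening: 0.0851
gripper_force: 0.0
```

To row units: -0.12 m / 0.4 = -0.3, -0.09 m / 0.4 = -0.225.

Call:
{"name": "jog_arm", "arguments": {
  "motion": [
    [0.085, 0, 0, -0.025, 0],
    [0.085, 0, 0, -0.075, 0],
    [0.085, 0, 0, -0.15, 0],
    [0.085, 0, 0, -0.225, 0],
    [0.085, 0, 0, -0.3, 0]
  ]
}}

```text
clock: 11.2
position: [0.5563, 0.2864, 0.1751]
eef_rot: [0.144, 3.138, 0.0]
wrist_force: [1.0, -0.5, -0.2]
opening: 0.0849
gripper_force: 0.0
```

Call:
{"name": "jog_arm", "arguments": {
  "motion": [
    [0.085, 0.1, 0, -0.025, 0],
    [0.085, 0.2, 0, -0.025, 0],
    [0.085, 0.3, 0, -0.025, 0],
    [0.085, 0.35, 0, -0.025, 0],
    [0.085, 0.35, 0, -0.025, 0]
  ]
}}

```text
clock: 11.7
position: [0.415, 0.2998, 0.1843]
eef_rot: [0.141, 3.137, 0.001]
wrist_force: [0.3, -0.2, -0.2]
opening: 0.0852
gripper_force: 0.0
```

```bash
python3 -c "
from h import *
for n in('top','side'): cv2.imwrite(f'pics/{n}4.png',cv2.resize(eyes.grab_frame(n)[:,:,::-1],(400,300)))
cv2.imwrite('pics/b4.png',np.hstack([cv2.imread(f'pics/{n}4.png') for n in('top','side')]))"
```

```text
(no output)
```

View pics/b4.png

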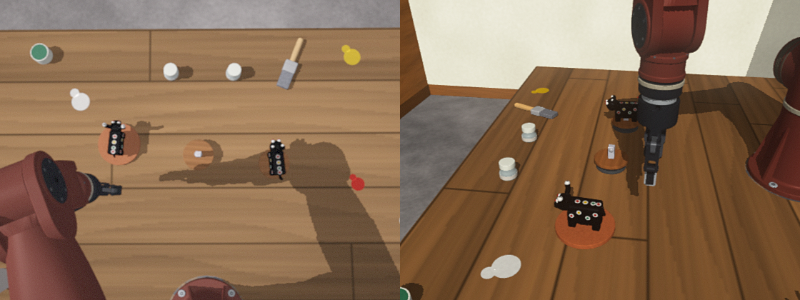

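The ox stands upright on the tile: top view (117,140) with the tile at (119,143), side view (583,208). The tiger sits unmoved at top view (277,160), and the gripper is clear of everything.

```bash
python3 -c "
from station import manip, eyes, get_obs
print(manip.finish_job())"
```

```text
the job is handed in; nothing more can be done
None
```

The job is handed in: the ox came straight up off its stud and stands upright near the middle of the drying tile, the tiger is still on its stand and the arm is clear; finish_job returned no verdict.

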